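Make up a snack carton for the meeting room

ROBOT

A 6-joint arm with a two-finger parallel gripper is mounted at the origin on the work surface. World frame = base frame: x ahead of the robot, y to its left, z up, the work surface at z = 0. Lengths are in mm, angles in rad, forces in N, time in s.
With the tool pointing down it reaches from about 325 to 925 mm from the base axis. Payload 3.1 kg.
Tool frame: the origin (TCP) lies between the finger pads; the fingertips stand 17 mm ahead of it and the grasp point (between the pads) lies 2 mm behind it; z points along the fingers, y is the line along which they close (so a half turn about z gives the same grasp; the last joint's range is limited). The gripper opens to 85 mm and grips with 20 to 120 N. Pads are 22 mm wide; open, the fingers measure 114 mm over their backs; the gripper's body (76 mm by 85 mm) begins 54 mm behind the grasp point. The pads swing forward as they close: fully open they stand 13 mm farther back than shut.
Start: joints at [1.145, 0.217, 1.613, -0, 1.311, -0.112], TCP at [192.904, 594.498, 248.3] pointing down, gripper open.
Joint ranges: [-2.75, 2.75], [-0.78, 2.1], [0.31, 2.55], [-1.13, 4.27], [0.13, 2.63], [-2.58, 2.58]. Speed limits (rad/s): [2.79, 2.79, 3.14, 3.14, 3.14, 3.14].

INTERFACE

Orientations are given as a unit quaternion [w, x, y, z].
In Python, from rig import movep, move_straight, set_joints, command_gripper, dwell, inverse_kinematics, grab_frame, PlanningError, finish_job, read_time_s, read_joint_positions, read_joint_velocities, read_tau, read_tcp_pos, read_tool_rot, read_force, read_torque, read_width, read_grip_force gives the robot as it stands. Calls block until the motion is done:
- movep(position, orientation): joint-space move of the TCP to a pose.
- move_straight(position, rotation=None, speed=150, threshold=None): straight line of the TCP; rotation=None keeps the orientation; speed is the mean speed in mm/s. With threshold (N) it stops when the force on the tool has changed by that much, and returns True; else False.
- set_joints(angles): joint-space move.
- command_gripper(opening): finger opening in mm; the grip force is fixed at half the most; returns when the fingers have stopped.
- dwell(seconds).
- inverse_kinematics(position, orientation): joint angles nearest the present ones, or None.
- grab_frame(name): name is "scene" or "top" or "wrist"; returns a dict with "frame" (384x512x3 uint8, red, green, blue), "z_map" (384x512 float32, mm along the optical axis (not along the pixel's ray), 0 where there is no reading), "fx", "fy", "cx", "cy" (pixels), "R" (3x3) and "t" (3): a world point X has camera coordinates R X + t. Camera axes: x right, y down, z forward; pixel columns grow to the right and rows downward; lengths in mm; the calibration is good to about 2 mm. A picture is of the moment at which its call begins.
A pose or a line that the arm cannot do raises PlanningError and nothing moves.
- finish_job(): hands the job in; it is judged then, once.
Readings, each from a call of its own:
- read_time_s(): time.
- read_joint_positions(): joint angles.
- read_joint_velocities(): joint speeds.
- read_tau(): joint torques, N m.
- read_tcp_pos(): TCP position.
- read_tool_rot(): TCP orientation.
- read_force(): force on the tool from outside, world axes, zero at the start.
- read_torque(): the same for the moment, N m.
- read_width(): finger opening in mm.
- read_grip_force(): force on a finger pad.
Only numpy, scipy, OpenCV 4.12 (cv2) and the standard library are available. Lean on these libraries where they do the work, as an engineer would, in place of code of your own. Each camera call takes 0.05 s, during which the arm holds its last target. There are 200 camera calls.

TASK

Make up the snack carton: first raise all four walls of the cardboard blank fully upright, then put every snack pack on the table inside it, and finally close it with the blue lid, fully home over the walls all round. Leave the mug, the tape roll and the stapler where they are.

Things in the scene. Friction and masses are not known exactly. Their poses are not given: they have to be found in the camera images.
- carton: Flat cardboard tray blank, fixed on a black packing stand 120 x 170 x 20 mm high so that its walls overhang. Floor 140 (x) x 190 (y) mm; origin under the stand's centre on the table; top of the floor 24 mm above the origin. z up, x points roughly away from the robot. It does not slide.
- wall_far (a joint): Hinge of the cardboard wall on the carton's +x side (away from the robot): 0 = flat outwards, 1.571 = upright, at a firm stop. Starts sprung part-way up (0.35 to 0.7). Stiff crease (about 1.2 N at the free edge): stays where left, but can be knocked outwards again. Its crease lies 70 mm from the carton's centre, 24 mm above the table.
- wall_far_edge (a point): Middle of the free edge of that wall (far). The panel is 68 mm from crease to free edge, 4 mm thick and 190 mm wide. Upright, its inner face is 70 mm and its outer face 74 mm from the carton's centre, its top 92 mm above the table. A finger pushed level against a low edge can jam on it: rise with the edge.
- wall_near (a joint): Hinge of the cardboard wall on the carton's -x side (towards the robot): 0 = flat outwards, 1.571 = upright, at a firm stop. Starts sprung part-way up (0.35 to 0.7). Stiff crease (about 1.2 N at the free edge): stays where left, but can be knocked outwards again. Its crease lies 70 mm from the carton's centre, 24 mm above the table.
- wall_near_edge (a point): Middle of the free edge of that wall (near). The panel is 68 mm from crease to free edge, 4 mm thick and 190 mm wide. Upright, its inner face is 70 mm and its outer face 74 mm from the carton's centre, its top 92 mm above the table. A finger pushed level against a low edge can jam on it: rise with the edge.
- wall_left (a joint): Hinge of the cardboard wall on the carton's +y side: 0 = flat outwards, 1.571 = upright, at a firm stop. Starts sprung part-way up (0.35 to 0.7). Stiff crease (about 1.2 N at the free edge): stays where left, but can be knocked outwards again. Its crease lies 95 mm from the carton's centre, 24 mm above the table.
- wall_left_edge (a point): Middle of the free edge of that wall (left). The panel is 68 mm from crease to free edge, 4 mm thick and 140 mm wide. Upright, its inner face is 95 mm and its outer face 99 mm from the carton's centre, its top 92 mm above the table. A finger pushed level against a low edge can jam on it: rise with the edge.
- wall_right (a joint): Hinge of the cardboard wall on the carton's -y side: 0 = flat outwards, 1.571 = upright, at a firm stop. Starts sprung part-way up (0.35 to 0.7). Stiff crease (about 1.2 N at the free edge): stays where left, but can be knocked outwards again. Its crease lies 95 mm from the carton's centre, 24 mm above the table.
- wall_right_edge (a point): Middle of the free edge of that wall (right). The panel is 68 mm from crease to free edge, 4 mm thick and 140 mm wide. Upright, its inner face is 95 mm and its outer face 99 mm from the carton's centre, its top 92 mm above the table. A finger pushed level against a low edge can jam on it: rise with the edge.
- lid: Blue plastic lid, a shallow tray lying mouth down, 150 g, origin at the centre of the mouth's plane, z up. Outside 177 (x) x 227 (y) mm at its flared mouth, 29 mm high; inside 167 x 217 mm at the mouth, 156 x 206 mm under the top, 25 mm deep. It goes outside the raised carton (148 x 198 mm), long side to long side, either way round; fully home its origin is 67 mm above the carton's.
- lid_grip (a point): Centre of the white grip bar on the lid: 24 (x) x 90 (y) x 30 mm high, 44 mm above the lid's origin (bar from 29 to 59 mm).
- pack0: Snack pack 0: small rigid yellow and pink box 60 (x) x 36 (y) x 50 (z) mm, 90 g, origin at its centre, standing on the table. May be absent (None).
- pack1: Snack pack 1: small rigid orange and pink box 60 (x) x 36 (y) x 50 (z) mm, 90 g, origin at its centre, standing on the table. May be absent (None).
- pack2: Snack pack 2: small rigid yellow and pink box 60 (x) x 36 (y) x 50 (z) mm, 90 g, origin at its centre, standing on the table. May be absent (None).
- pack3: Snack pack 3: small rigid orange and pink box 60 (x) x 36 (y) x 50 (z) mm, 90 g, origin at its centre, standing on the table. May be absent (None).
- mug: Blue mug, 76 mm across, 80 mm high, handle to +y, origin under its centre: a bystander.
- tape: Roll of packing tape lying flat, 100 mm across, 45 mm high, origin under its centre: a bystander.
- stapler: Red and black stapler 130 (x) x 36 x 45 mm high, origin under its centre: a bystander.
Not all that is in view belongs to the job. Leave any black look-alike of the pack3 alone.

How it is judged:
By the outcome, as a careful person would: the job done as asked, in the order asked, and still so for the second after the job is handed in, with the robot touching nothing.
Of pack0, pack1, pack2, pack3 only 2 to 4 are there at a start; the rules pass over those that are not, and their reading is None.
At some moment in a run one of pack0, pack1, pack2, pack3, lid may be knocked a few centimetres aside while the robot is not near it.
Once in a run the grip may slacken for a moment while it holds something.
It also fails if it takes over 208 s, if anything falls off the work surface, if the arm or the gripper's body presses on something with over 40 N, if the wrist force passes 120 N, or if a joint passes its speed limit or range.

## Working session

There is one attempt and no reset: what is moved stays moved. The work goes in short steps, each a Python script; the robot and the scene stay as the last script left them, time stands still between calls to the robot, and variables do not carry over. Pictures are saved under pics/ and viewed, at most 14 in all, crops included, and the job is handed in when it is done.

```bash
mkdir -p pics; ls
python3 - <<'E'
from rig import *
import cv2,numpy as np
for n in ["top","scene"]:
    f=grab_frame(n); cv2.imwrite(f"pics/{n}0.png",f["frame"][:,:,::-1]); np.savez(f"pics/{n}0.npz",**f)
    print(n,f["fx"],f["cx"],f["cy"],np.round(f["R"],3).tolist(),np.round(f["t"]),(f["z_map"]>0).mean())
print(read_time_s(),read_tool_rot(),read_tcp_pos())
E
```

```text
pics
top 415.89846875454907 255.61735326398778 192.9831255587773 [[0.019, -1.0, 0.004], [-0.991, -0.019, -0.129], [0.129, -0.002, -0.992]] [ -57.  541. 1459.] 0.9959920247395834
scene 482.0041962699158 257.31442644432195 190.78804571920213 [[-0.793, 0.609, 0.013], [0.396, 0.531, -0.749], [-0.463, -0.589, -0.663]] [ 460. -126. 1647.] 0.99591064453125
0.1 [-3.14666473e-04  1.56262643e-01  9.87714908e-01 -1.07169627e-03] [192.61145065 593.82807125 247.05265576]
```

View pics/top0.png

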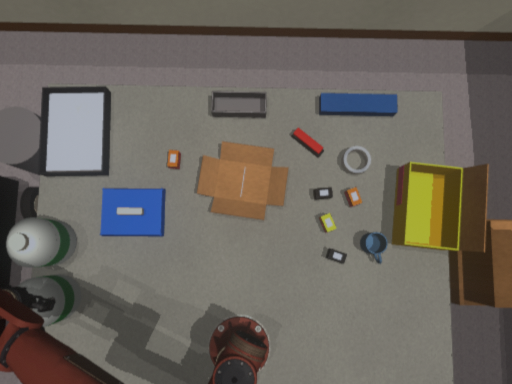

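View pics/scene0.png

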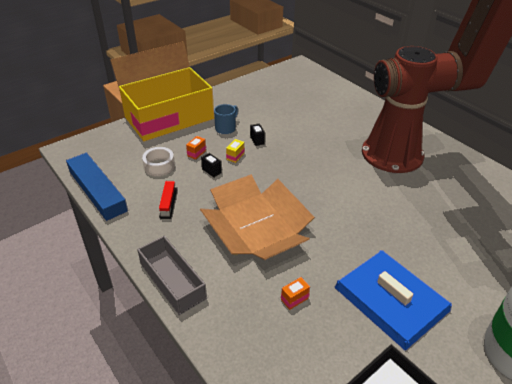

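The top view shows the carton at (242,182), lid at (133,212), two orange packs at (174,158) and (353,196), and a yellow pack at (328,222). The black look-alikes are at (322,193) and (337,255), the stapler at (308,142), the tape at (357,159) and the mug at (374,243). The scene view agrees.

```bash
cat > vis.py <<'E'
import numpy as np, cv2
def cloud(f):
    z=f["z_map"]; v,u=np.mgrid[:z.shape[0],:z.shape[1]]
    c=np.stack([(u-f["cx"])/f["fx"]*z,(v-f["cy"])/f["fy"]*z,z],-1)
    P=(c-f["t"])@f["R"]; P[z<=0]=np.nan
    return P
def hsv(f): return cv2.cvtColor(np.ascontiguousarray(f["frame"]),cv2.COLOR_RGB2HSV)
def rect(pts):
    (c,(a,b),th)=cv2.minAreaRect(pts[:,:2].astype(np.float32))
    if a<b: a,b,th=b,a,th-90
    th=(th+90)%180-90
    return np.round([*c,a,b,th],1)   # centre, long, short, angle (deg) of long axis from x
def blobs(f,mask,zlo,zhi,minpix=30,box=None):
    P=cloud(f); m=mask&(P[...,2]>zlo)&(P[...,2]<zhi)
    if box is not None: m&=(P[...,0]>box[0])&(P[...,0]<box[1])&(P[...,1]>box[2])&(P[...,1]<box[3])
    n,l,s,_=cv2.connectedComponentsWithStats(m.astype(np.uint8))
    return [(int(s[i,4]),P[l==i]) for i in range(1,n) if s[i,4]>=minpix]
E
python3 - <<'E'
from vis import *
f=dict(np.load("pics/top0.npz")); h=hsv(f); H,S,V=[h[...,i].astype(int) for i in range(3)]
P=cloud(f)
for n,(u,v) in dict(o1=(174,158),o2=(353,196),y=(328,222),b1=(322,193),b2=(337,255),mug=(374,243),tape=(357,159),stap=(308,142),lid=(115,200),grip=(129,211),floor=(240,190),table=(240,270)).items():
    print(n,h[v,u],np.round(P[v,u]))
box=(200,1000,-600,600)
for n,m in dict(any_=H>=0).items():
    for c,p in blobs(f,m,12,130,25,box):
        top=p[p[:,2]>np.percentile(p[:,2],90)-6]
        print(c,np.round(np.percentile(p[:,2],[50,95])),rect(p),"top",rect(top))
card=(H>5)&(H<20)&(S>120)
for c,p in blobs(f,card,15,110,200,box):
    print("card",c,rect(p)); q=p[(p[:,2]<30)]; print(len(q),rect(q),q.mean(0))
E
```

```text
o1 [112  16 180] [661. 249.  50.]
o2 [111  20 182] [ 537. -393.   48.]
y [110  21 183] [ 442. -302.   58.]
b1 [113  18 183] [ 545. -283.   48.]
b2 [110  21 184] [ 328. -336.   46.]
mug [104  90  91] [ 373. -477.    9.]
tape [ 25  22 126] [ 683. -422.   -3.]
stap [  1 185 168] [ 732. -233.   44.]
lid [110 182 170] [508. 459.  28.]
grip [ 99  10 175] [467. 397.  57.]
floor [ 14 116 156] [553.  10.  27.]
table [ 25  24 126] [267.   4.  -4.]
2571 [38. 63.] [761.7 550.  323.3 104.1   0.9] top [7.614e+02 5.480e+02 3.221e+02 1.036e+02 1.000e-01]
698 [46. 65.] [884.3  22.4 200.2 103.8  89.9] top [873.9  22.4 200.1  83.2  89.7]
1676 [51. 57.] [ 884.1 -417.6  281.2   74.8   89.8] top [ 883.6 -416.7  276.8   71.4  -89.9]
353 [45. 52.] [ 736.9 -234.   127.6   36.5   52. ] top [ 739.6 -232.1  116.8   30.8   51.3]
5139 [33. 60.] [593.5   0.8 310.  271.4  82.9] top [588.3   1.3 310.4 260.7  83.2]
379 [45. 50.] [ 673.4 -408.3   98.9   98.   -56.3] top [ 673.9 -408.3   98.    97.1  -55.5]
216 [51. 57.] [663.  254.   59.9  37.7  -2.7] top [663.7 253.9  58.7  37.5  -2.6]
1002 [ 78. 127.] [ 508.6 -573.3
[... 219 characters left out ...]
58.2   35.1  -83.7]
216 [50. 56.] [ 537.8 -395.9   60.    37.5   19.7] top [ 538.2 -396.4   59.7   36.    20.3]
206 [51. 56.] [ 443.5 -303.8   60.    37.    23.6] top [ 443.3 -303.9   59.6   35.7   23.6]
284 [ 78. 126.] [355.1 594.8  74.4  10.3   0. ] top [ 3.544e+02  5.950e+02  7.290e+01  9.300e+00 -3.000e-01]
360 [57. 83.] [ 366.3 -471.1   99.    76.1   45.1] top [ 374.3 -462.3   74.5   74.5   66.9]
204 [50. 56.] [ 327.  -334.2   61.6   36.6   71.3] top [ 326.8 -334.    59.4   35.4   72.8]
160 [ 79. 123.] [216.9 583.1  45.4   6.9  42.7] top [218.3 583.5  42.9   5.3  44.3]
card 4800 [586.2   0.8 304.1 253.8  82.7]
2040 [587.9   4.2 223.9 176.7  85.8] [586.29707263   0.94132998  25.42504942]
```

```bash
cat > arm.py <<'E'
from rig import *
from vis import *
def q(deg): a=np.radians(deg)/2; return [0,float(np.cos(a)),float(np.sin(a)),0]
def best(p,deg):
    """of the two equal grasp yaws, the one with the last joint nearest its middle"""
    c=[]
    for d in (deg,deg+180):
        j=inverse_kinematics(list(map(float,p)),q(d))
        if j is not None: c.append((abs(j[5]),d))
    return min(c)[1]
def go(p,deg): movep(list(map(float,p)),q(deg))
def line(p,deg=None,speed=150,threshold=None):
    return move_straight(list(map(float,p)),None if deg is None else q(deg),speed,threshold)
E
python3 - <<'E'
from arm import *
print(best([560,0,420],0),best([560,0,420],90))
go([530,0,430],90)
f=grab_frame("wrist"); np.savez("pics/w1.npz",**f); cv2.imwrite("pics/w1.png",f["frame"][:,:,::-1])
print(np.round(f["R"],2).tolist(),-f["R"].T@f["t"])
g=grab_frame("top"); np.savez("pics/top1.npz",**g)
h=hsv(g);H,S,V=[h[...,i].astype(int) for i in range(3)]
for c,p in blobs(g,((H<32)|(H>165))&(S>140)&(V>120),25,70,20,(150,1000,-540,600)): print(c,rect(p),p[:,2].mean())
print(read_time_s())
E
```

```text
0 90
[[1.0, 0.0, -0.0], [0.0, -0.95, 0.3], [-0.0, -0.3, -0.95]] [528.13293308  77.4166529  556.00705532]
248 [ 738.  -232.5  116.    28.6   52.7] 46.662121201368045
100 [662.1 253.4  58.8  35.8  -2.5] 51.10004638634544
92 [ 536.5 -396.4   56.3   35.7   19.7] 51.12135725612721
80 [ 442.  -303.4   56.5   33.4   24.7] 51.41596776991598
2.7083
```

View pics/w1.png

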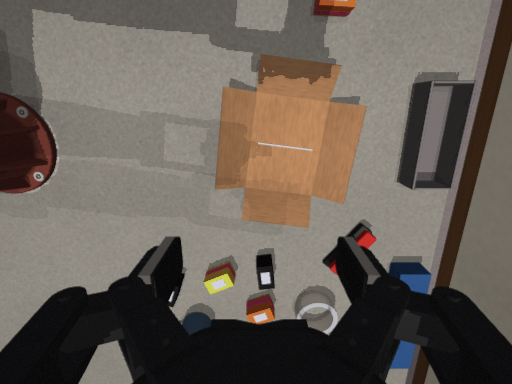

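The wrist view shows the blank clearly, with its floor at about (290,145). Of the packs it shows only one yellow and two oranges, and no others. Next I fit the wall planes and intersect them with the floor to get the carton pose.

Run:
```python
from vis import *
for n in ["w1","top0","scene0"]:
    f=dict(np.load(f"pics/{n}.npz")); h=hsv(f);H,S,V=[h[...,i].astype(int) for i in range(3)]
    P=cloud(f); m=(H>5)&(H<20)&(S>90)&(P[...,2]>10)&(P[...,2]<110)&(np.hypot(P[...,0]-587,P[...,1])<190)
    p=P[m]; c=np.array([587.,1.]); yaw=-6.
    for it in range(4):
        a=np.radians(yaw); ex=np.array([np.cos(a),np.sin(a)]); ey=np.array([-ex[1],ex[0]])
        d=p[:,:2]-c; l=np.c_[d@ex,d@ey]
        fl=p[(abs(l[:,0])<50)&(abs(l[:,1])<75)]; z0=np.median(fl[:,2])
        out=[]
        for k,s,L,W in ((0,1,70,80),(0,-1,70,80),(1,1,95,55),(1,-1,95,55)):
            w=(s*l[:,k]>L+10)&(abs(l[:,1-k])<W); r=s*l[w,k]; t=l[w,1-k]
            A=np.c_[np.ones(w.sum()),r,t]; z=p[w,2]
            co=np.linalg.lstsq(A,z,rcond=None)[0]; ok=abs(A@co-z)<4
            co=np.linalg.lstsq(A[ok],z[ok],rcond=None)[0]
            out.append(((z0-co[0])/co[1], -co[2]/co[1], np.arctan(co[1]), ok.sum()))
        o=np.array(out)
        sl=[-o[0,1],o[1,1],o[2,1],-o[3,1]]
        dx=(o[0,0]-o[1,0])/2; dy=(o[2,0]-o[3,0])/2
        c=c+dx*ex+dy*ey; yaw+=np.degrees(np.mean(sl))*0.7
    print(n,"c",c.round(1),"yaw",round(yaw,2),"z0",round(z0,1)); print(o.round(3).tolist())
    print(rect(p))
```

```text
w1 c [ 5.798e+02 -2.000e-01] yaw -7.2 z0 24.6
[[69.957, 0.001, 0.513, 2461.0], [69.949, -0.0, 0.582, 2231.0], [95.038, 0.001, 0.564, 1961.0], [95.016, 0.002, 0.547, 1421.0]]
[ 5.816e+02 -5.000e-01  3.084e+02  2.599e+02  8.290e+01]
top0 c [586.6   2.5] yaw -6.66 z0 26.0
[[69.844, -0.003, 0.506, 481.0], [69.827, -0.01, 0.584, 474.0], [95.012, 0.001, 0.575, 332.0], [95.224, -0.003, 0.533, 348.0]]
[586.5   1.4 309.  257.2  83.1]
scene0 c [581.2  -1. ] yaw -7.23 z0 25.3
[[69.87, -0.003, 0.507, 635.0], [69.876, -0.004, 0.58, 743.0], [94.6, 0.001, 0.549, 349.0], [94.581, 0.002, 0.541, 506.0]]
[584.   -0.  311.2 259.6  83.3]
```

```bash
cat > cfg.py <<'E'
import numpy as np
C=np.array([580.5,-0.5]); YAW=-7.2
a=np.radians(YAW); EX=np.array([np.cos(a),np.sin(a)]); EY=np.array([-EX[1],EX[0]])
E
cat > wall.py <<'E'
from arm import *; from cfg import *
W=dict(far=(EX,70,.51,YAW),near=(-EX,70,.58,YAW),left=(EY,95,.56,YAW+90),right=(-EY,95,.54,YAW+90))
def lift(name):
    n,L,t0,deg=W[name]
    def pt(th,dr): 
        r=L+68*np.cos(th)+4*np.sin(th)+11+dr
        return [*(C+n*r),24+68*np.sin(th)-20+17]
    p=pt(t0,25); d=best(p,deg)
    go([p[0],p[1],190],d); line(p,speed=250)
    base=read_force(); mx=0
    for th in np.r_[np.arange(t0,1.5,.16),1.5]:
        line(pt(th,-2),speed=80); mx=max(mx,np.linalg.norm(read_force()-base))
    r=line(pt(1.571,-9),speed=25,threshold=6)
    print(name,"hit",r,"radial",round(float((read_tcp_pos()[:2]-C)@n),1),"Fmax",round(mx,1),read_force().round(1),"t",read_time_s())
    line(pt(1.571,20),speed=150); x=read_tcp_pos(); line([x[0],x[1],190],speed=300)
E
python3 - <<'E'
from wall import *
command_gripper(0)
lift("left")
go([530,60,430],90); f=grab_frame("wrist"); cv2.imwrite("pics/w2.png",f["frame"][:,:,::-1])
E
```

```text
left hit True radial 110.4 Fmax 8.1 [0.5 1.7 0.4] t 7.8167
```

View pics/w2.png

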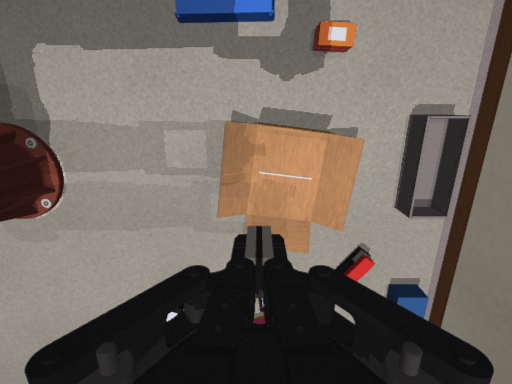

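The left wall now stands upright: its panel at the top of the blank (290,125) has gone edge-on, and the finger stopped at 99+11 mm. Raising the other three.

Run:
```python
from wall import *
lift("far"); lift("right"); lift("near")
go([500,-40,430],90); command_gripper(70); f=grab_frame("wrist"); np.savez("pics/w3.npz",**f); cv2.imwrite("pics/w3.png",f["frame"][:,:,::-1]); print(read_time_s())
```

```text
far hit True radial 86.7 Fmax 7.2 [ 1.4 -0.5  1.5] t 14.4167
right hit True radial 109.5 Fmax 6.1 [-1.  -2.5  1.4] t 19.5
near hit True radial 83.4 Fmax 8.5 [-0.   0.5 -0. ] t 24.675
27.3917
```

View pics/w3.png

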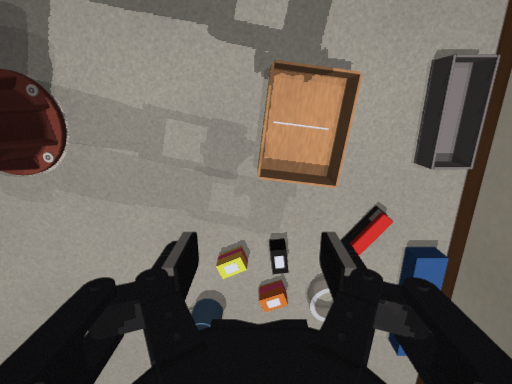

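All four walls are upright in the wrist view: an open box at (310,125), with the yellow pack at (232,264) and an orange at (273,297). The contact readings refine the centre to about (582.1,-0.2). Next, the packs.

```bash
sed -i 's/580.5,-0.5/582.1,-0.2/' cfg.py
cat > pk.py <<'E'
from arm import *; from cfg import *
OFF=np.array([-4.5,-2.7])
def packs(f,off):
    """full coloured objects: seed by saturated yellow/orange, outline from height"""
    h=hsv(f);H,S,V=[h[...,i].astype(int) for i in range(3)]
    P=cloud(f); out=[]
    for c,p in blobs(f,H>=0,12,75,40,(150,1000,-540,340)):
        r=rect(p)
        if not(50<r[2]<75 and 30<r[3]<48): continue
        top=p[p[:,2]>np.percentile(p[:,2],90)-9]; r=rect(top)
        m=np.zeros(H.shape,bool)
        d=np.hypot(P[...,0]-r[0],P[...,1]-r[1])<28
        sat=d&(S>140)&(V>110)&(P[...,2]>30)
        if sat.sum()<15: continue
        out.append((*(np.array(r[:2])+off),r[4],float(np.median(H[sat])),r[2],r[3]))
    return out
def look(): return packs(grab_frame("top"),OFF)
def pick(x,y,deg):
    d=best([x,y,28],deg)
    go([x,y,170],d); command_gripper(58); line([x,y,28],speed=200)
    command_gripper(20); print("grip",read_width(),read_grip_force())
    line([x,y,190],speed=200); print("lifted",read_width(),read_grip_force())
def place(lx,ly):
    p=C+lx*EX+ly*EY; d=best([*p,54],YAW)
    go([*p,190],d); w=read_width(); print("above",w)
    if w<30: return False
    line([*p,62],speed=150); hit=line([*p,48],speed=30,threshold=6)
    print("down",hit,read_tcp_pos().round(1),read_width())
    command_gripper(50); line([*p,190],speed=200); return True
E
python3 - <<'E'
from pk import *
print(packs(dict(np.load("pics/w3.npz")),np.array([2,0])))
print(look(),read_time_s())
E
```

```text
[(np.float64(438.2), np.float64(-305.8), np.float64(23.3), 30.0, np.float64(60.6), np.float64(37.4)), (np.float64(532.9), np.float64(-398.0), np.float64(19.9), 13.0, np.float64(59.7), np.float64(37.1))]
[(np.float64(533.7), np.float64(-399.3), np.float64(20.6), 14.0, np.float64(59.7), np.float64(36.8)), (np.float64(438.8), np.float64(-306.2), np.float64(24.0), 31.0, np.float64(59.8), np.float64(36.0))] 27.4417
```

Run:
```python
from pk import *
P=look(); y=min(P,key=lambda r:abs(r[0]-438)+abs(r[1]+306))
pick(*y[:3]); print(place(-34,-45),read_time_s())
print(look())
f=grab_frame("wrist"); cv2.imwrite("pics/w4.png",f["frame"][:,:,::-1])
```

```text
grip 35.37565937804694 60.671385526657104
lifted 35.43403388858443 59.99634146690369
above 35.64774490757244
down True [544.2 -40.5  53.9] 35.0758810413258
True 34.9167
[(np.float64(658.6), np.float64(251.5), np.float64(-3.8), 13.0, np.float64(59.6), np.float64(35.7)), (np.float64(533.7), np.float64(-398.9), np.float64(19.3), 14.0, np.float64(59.4), np.float64(35.9))]
```

View pics/w4.png

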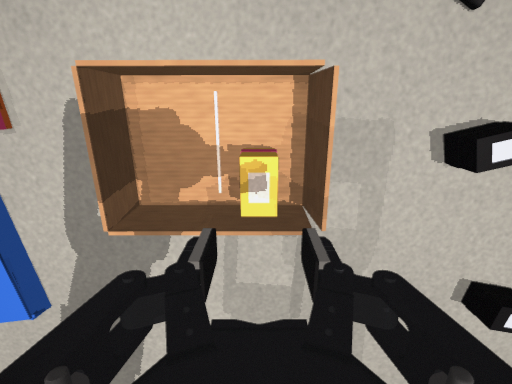

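The yellow pack stands in its slot at (258,183). The right wall at (332,150) may be leaning slightly, so I'll measure the walls by depth after the packs are in.

```bash
cat > wchk.py <<'E'
from pk import *
def walls():
    go([480,-30,420],90); f=grab_frame("wrist"); P=cloud(f).reshape(-1,3); d=P[:,:2]+[2,0]-C
    for n,k,s,L in (("far",0,1,70),("near",0,-1,70),("left",1,1,95),("right",1,-1,95)):
        l=np.c_[d@EX,d@EY]; w=(abs(l[:,1-k])<(85 if k==0 else 60))&(s*l[:,k]>L-30)&(s*l[:,k]<L+45)&(P[:,2]>84)&(P[:,2]<98)
        print(n,w.sum(),"r pct",np.percentile(s*l[w,k],[10,50,90]).round(1),"ztop",np.percentile(P[w,2],[50,95]).round(1))
    return f
E
python3 - <<'E'
from wchk import *
def near(x,y): return min(look(),key=lambda r:abs(r[0]-x)+abs(r[1]-y))
o=near(533,-399)
pick(*o[:3]); print(place(34,-45),read_time_s())
f=walls(); cv2.imwrite("pics/w5.png",f["frame"][:,:,::-1])
print(look(),read_time_s())
E
```

```text
grip 35.65739382286427 60.89338302612305
lifted 34.96884015192842 60.1997709274292
above 35.24512822445651
down True [611.6 -49.1  54.5] 35.21589427471445
True 42.6417
far 440 r pct [69.5 70.3 73. ] ztop [91.8 93.9]
near 302 r pct [70.6 72.5 74.2] ztop [92.4 93.9]
left 267 r pct [95.  96.4 98.5] ztop [92.5 94. ]
right 256 r pct [101.7 102.8 105.7] ztop [91.2 93. ]
[(np.float64(659.3), np.float64(251.20000000000002), np.float64(-3.9), 13.0, np.float64(59.9), np.float64(36.6))] 44.25
```

View pics/w5.png

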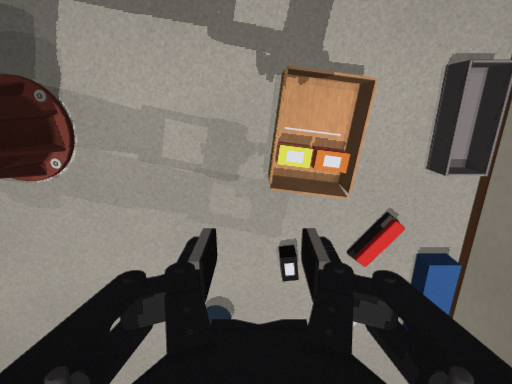

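The yellow and orange packs sit inside at (295,157) and (331,161). The right wall leans out about 5 mm, so I'll place the last pack and then press all four walls home again.

```bash
cat > press.py <<'E'
from wchk import *
from wall import W
def press(name):
    n,L,t0,deg=W[name]; z=85
    P=lambda r:[*(C+n*r),z]
    d=best(P(L+40),deg); go([*P(L+40)[:2],190],d); line(P(L+40),speed=250)
    r=line(P(L+8),speed=40,threshold=9)
    print(name,r,"radial-L-4-11:",round(float((read_tcp_pos()[:2]-C)@n)-L-15,1),read_force().round(1))
    line(P(L+40),speed=120); line([*P(L+40)[:2],190],speed=300)
E
python3 - <<'E'
from press import *
o=min(look(),key=lambda r:abs(r[0]-659)+abs(r[1]-251))
pick(*o[:3]); print(place(0,45),read_time_s())
command_gripper(0)
for n in ("far","left","near","right"): press(n)
f=walls(); cv2.imwrite("pics/w6.png",f["frame"][:,:,::-1]); print(read_time_s())
E
```

```text
grip 35.28081221719875 60.72798013687134
lifted 35.433013185544375 60.08067727088928
above 35.30614338545631
down True [589.5  44.2  54.8] 35.47570293309271
True 51.6
far True radial-L-4-11: 0.2 [ 1.2 -0.3  0.8]
left True radial-L-4-11: -0.1 [0.6 2.1 1.7]
near True radial-L-4-11: 0.0 [0.8 0.4 0.5]
right True radial-L-4-11: -0.0 [-1.2 -3.6  1.6]
far 444 r pct [69.5 70.3 73.1] ztop [91.8 93.7]
near 302 r pct [70.6 72.6 74.2] ztop [92.5 94. ]
left 267 r pct [95.  96.4 98.5] ztop [92.3 93.7]
right 234 r pct [94.6 95.6 98.3] ztop [92.1 93.8]
66.4333
```

View pics/w6.png

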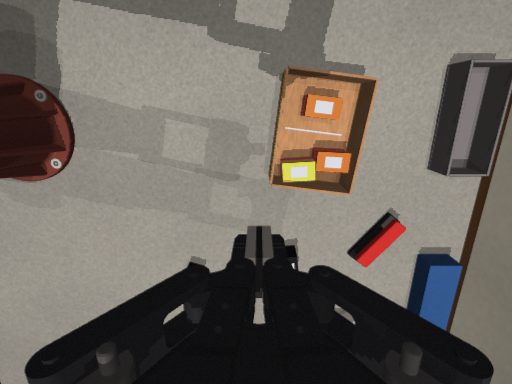

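All walls read upright to within 0.3 mm, and the packs are inside at (323,107), (333,161) and (299,172). Next, the lid.

```bash
cat > lid.py <<'E'
from pk import *
def lid(f,off):
    h=hsv(f);H,S,V=[h[...,i].astype(int) for i in range(3)]
    b=blobs(f,(H>100)&(H<125)&(S>120)&(V>90),-1e3,1e3,500); P=cloud(f)
    for c,p in b:
        if not 350<np.nanmedian(p[:,0])<800: continue
        r=rect(p[np.isfinite(p[:,0])])
        top=p[abs(p[:,2]-np.nanmedian(p[:,2]))<6]
        m=(S<60)&(V>110)&(np.hypot(P[...,0]-r[0],P[...,1]-r[1])<70)&(P[...,2]>np.nanmedian(p[:,2])+15)
        g=rect(P[m]) if m.sum()>10 else None
        print("lid",c,r,"top",rect(top),"z",np.nanmedian(p[:,2]).round(1),"off",off,"grip",g)
E
python3 - <<'E'
from lid import *
lid(grab_frame("top"),OFF)
go([467,300,380],90+75); f=grab_frame("wrist"); lid(f,[2,0]); cv2.imwrite("pics/w7.png",f["frame"][:,:,::-1]);print(-f["R"].T@f["t"],read_time_s())
E
```

```text
lid 2704 [467.1 395.1 221.3 168.3 -89.8] top [468.6 396.2 218.  165.3 -89.8] z 31.1 off [-4.5 -2.7] grip [470.5 395.4  86.8  22.1 -89.2]
lid 10936 [466.  395.4 222.4 178.8 -89.1] top [462.7 395.9 221.  170.3 -89. ] z 29.9 off [2, 0] grip [463.6 395.   90.6  24.5 -89.1]
[391.63305152 319.18896264 506.31014614] 67.7917
```

View pics/w7.png

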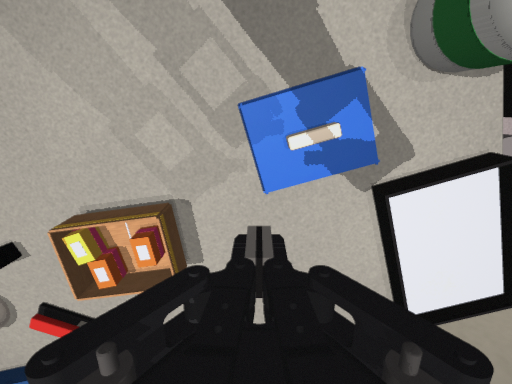

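The lid is at (312,130) in the wrist view, with its grip at (315,137). The two cameras agree to about 2 mm, so I'll grasp it.

Run:
```python
from lid import *
x,y=465,394.3
d=best([x,y,60],91.0); print("d",d)
go([x,y,150],d); command_gripper(50); line([x,y,51],speed=120)
command_gripper(10); print("grip",read_width(),read_grip_force(),read_tcp_pos())
line([x,y,200],speed=120); print(read_width(),read_force())
p=C; e=90+YAW+(180 if d>180 else 0)
go([*p,200],e); print(read_width(),read_tcp_pos(),read_time_s())
f=grab_frame("top"); lid(f,OFF)
f=grab_frame("scene"); cv2.imwrite("pics/s2.png",f["frame"][:,:,::-1]); lid(f,[0,0])
```

```text
d 91.0
grip 22.90810759180446 59.91844832897186 [465.96375131 394.9884735   52.41450064]
22.782441947231558 [ 0.58353008 -0.41562506 -1.81282899]
22.669105642090074 [582.04209206   0.87485087 199.90030439] 73.8583
lid 885 [573.8 -77.2 168.8  58.8  -7.3] top [575.7 -76.1 165.4  56.1  -7.4] z 178.2 off [-4.5 -2.7] grip [600.7 -30.6  56.6  30.  -40.9]
lid 3459 [574.3 -77.7 390.1 173.5  83. ] top [584.7   3.3 220.2 168.5  82.8] z 177.1 off [0, 0] grip None
```

View pics/s2.png

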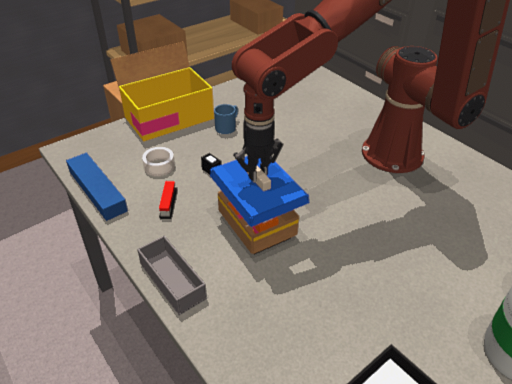

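The lid is held level above the carton, at (260,185) in the scene view. I'll lower it slowly while watching the force.

Run:
```python
from lid import *
p=C+[0,-1.5]
line([*p,150],speed=80); f0=read_force()
for z in (140,130,122,117):
    h=line([*p,z],speed=25,threshold=8)
    print(z,h,read_tcp_pos().round(1),(read_force()-f0).round(1),read_torque().round(2),read_width())
    if h: break
f=grab_frame("scene"); lid(f,[0,0]); cv2.imwrite("pics/s3.png",cv2.resize(f["frame"][130:290,150:370,::-1],None,fx=3,fy=3)); print(read_time_s())
```

```text
140 False [582.   -1.7 139.8] [ 0.2 -1.3 -1.2] [0.04 0.03 0.06] 22.88479166682888
130 False [582.   -1.7 129.7] [-0.8  0.6 -1.3] [-0.    0.01  0.04] 22.805415788662128
122 False [581.9  -1.7 121.7] [ 0.7  0.1 -1.1] [-0.01 -0.02 -0.01] 22.734298121834687
117 True [583.1  -1.8 119.1] [ 0.4 -0.9  4.8] [0.01 0.07 0.05] 23.03676542669691
lid 3267 [586.    1.  226.7 171.4  82.6] top [584.6   1.2 219.8 168.6  82.7] z 96.2 off [0, 0] grip [579.9  -0.  107.2  90.6 -45.3]
76.5833
```

View pics/s3.png

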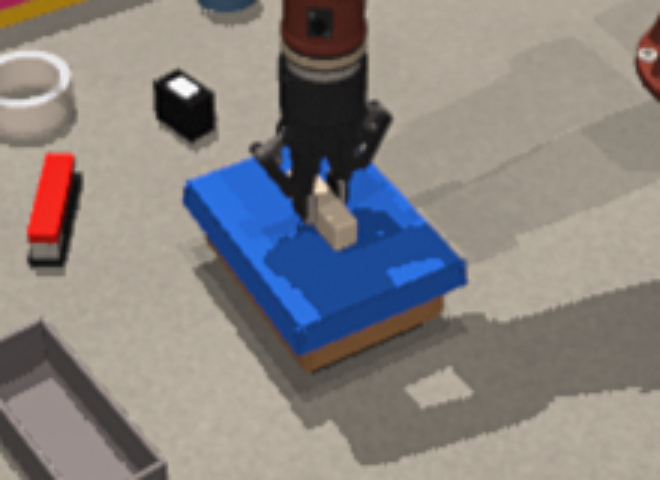

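The lid has seated at its home height: top at 96 mm, level, with carton visible evenly below the rim. I'll press it lightly, release, retreat and verify.

Run:
```python
from lid import *
x=read_tcp_pos()
print(line([x[0],x[1],x[2]-4],speed=15,threshold=12),read_tcp_pos(),read_force())
command_gripper(45); line([x[0],x[1],220],speed=150)
go([350,330,300],150); dwell(.5)
for n in ("top","scene"):
    f=grab_frame(n); lid(f,OFF if n=="top" else [0.9,.8]); P=cloud(f).reshape(-1,3); d=P[:,:2]+(OFF if n=="top" else [.9,.8])-C
    l=np.c_[d@EX,d@EY]; m=(P[:,2]>85)&(P[:,2]<107)&(abs(l[:,0])<70)&(abs(l[:,1])<95)
    A=np.c_[np.ones(m.sum()),l[m]]; print("plane z0,slopes",np.linalg.lstsq(A,P[m,2],rcond=None)[0].round(4))
    cv2.imwrite(f"pics/end_{n}.png",f["frame"][:,:,::-1])
print(look(),read_time_s())
```

```text
True [583.30753772  -1.84536913 119.14403397] [-1.28341502 -0.13644575  2.91077289]
lid 2819 [584.1   0.8 222.2 167.7  83.2] top [585.4   1.4 217.1 165.   83.3] z 97.6 off [-4.5 -2.7] grip [586.8   1.   89.2  22.6  82.4]
plane z0,slopes [9.79521e+01 4.60000e-03 1.00000e-04]
lid 3716 [5.858e+02 3.000e-01 2.266e+02 1.722e+02 8.300e+01] top [ 5.835e+02 -4.000e-01  2.217e+02  1.697e+02  8.200e+01] z 96.5 off [0.9, 0.8] grip [5.843e+02 3.000e-01 9.200e+01 2.340e+01 8.260e+01]
plane z0,slopes [ 9.72948e+01 -9.00000e-04 -2.00000e-04]
[] 80.1333
```

View pics/end_scene.png

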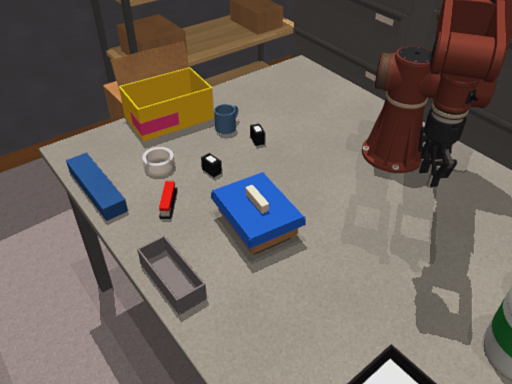

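View pics/end_top.png

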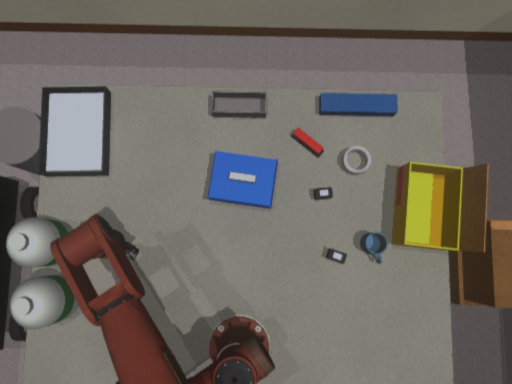

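The lid sits level and home over the carton, at (243,180) in the top view. No packs are left on the table, and the mug, tape, stapler and black look-alikes are where they were.

```bash
python3 -c "
from rig import *
print(finish_job())"
```

```text
the job is handed in; nothing more can be done
None
```

The job is handed in: the four walls were raised, all three packs on the table went in, and the lid is level and fully home; the right wall leaned out about 5 mm during packing and was pressed upright again before the lid went on.

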